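# Lock a plug-in module into its test dock with the cam lever and power it up

## Robot

A 6-joint arm with a two-finger parallel gripper is mounted at the origin on the work surface. World frame = base frame: x ahead of the robot, y to its left, z up, the work surface at z = 0. Lengths are in m, angles in degrees, forces in N, time in s.
With the tool pointing down it reaches from about 0.325 to 0.85 m from the base axis. Payload 15.5 kg.
Tool frame: the origin (TCP) lies at the very end of the fingers, on their centre line; the grasp point (between the pads) lies 19 mm behind it (robot.grip_point_offset is the distance from the TCP to the grasp point, in m); z points along the fingers, y is the direction in which the jaws open and shut (so a half turn about z gives the same grasp; the last joint's range is limited). The gripper opens to 91 mm and grips with 3 to 60 N. Pads are 32 mm wide; open, the fingers measure 118 mm over their backs; the gripper's body (76 mm by 178 mm) begins 60 mm behind the grasp point.
Start: joints at [59.043, 28.281, 77.091, -0, 74.628, -5.472], TCP at [0.269, 0.564, 0.214] pointing down, gripper open.
Joint ranges: [-166.48, 166.48], [-47.26, 123.95], [12.59, 153.08], [-70.14, 250.14], [6.76, 159.57], [-176.63, 176.63]. Speed limits (degrees/s): [108.29, 108.29, 147.25, 172.46, 172.46, 172.46].

## Interface

Orientations are given as a 3x3 rotation matrix whose columns are the frame's x, y, z axes.
In Python, from workcell import robot gives the robot as it stands.
- The arm moves only by the shell command python3 -m pendant 'ROWS' [OPENING] [FORCE]. ROWS is a JSON object of lists of equal length, an entry for each row: "slide": the shift along the tool's x, y, z in m, a list of three; "delta_rot": the turn, a rotation vector about the tool's x, y, z in degrees, a list of three. A call has 1 to 12 rows; each row shifts and turns the pose as measured when the row begins, along the tool's axes as they then stand; what a row does not reach is not made up. A row lasts 1/8 s, in which the tool goes at most 62.5 mm and 10.7 degrees, less where a joint would pass 70% of its speed; a pose out of reach is approached as far as the arm can. A call with a gripper value outside its range is refused whole. OPENING is the closure, from 0 (fully open) to 1 (shut), set as the call begins (- or left out, the last holds). The fingers move at their own pace and stop on an object; FORCE is the grip in N (left out, the last holds). Time passes only in rows, so rows that do not move let the fingers close. It gives the time, the measured TCP pose, the force and the opening at its end, in the units of the state.
- robot.read_state(): the state, without advancing time (a new reading comes with each control period).
- robot.get_image(name): name is "side" or "top"; returns a dict with "pixels" (420x560x3 uint8, red, green, blue), "intrinsics" (3x3 intrinsics, pixels), "D" ([k1, k2, p1, p2, k3] as OpenCV has them; the pictures are not rectified), "cam_to_world" (4x4, takes a point from camera to world coordinates). Camera axes: x right, y down, z forward; pixel columns grow to the right and rows downward; lengths in m; the calibration is good to about 2 mm. A picture is of the moment at which its call begins. There is no depth.
- robot.hand_in(): hands the job in, once; it reports no verdict.
The state is a dict: "t": time; "joint_pos": joint angles; "joint_velocities": joint speeds; "effort": joint torques, N m; "eef_pos": TCP position; "ee_rot": TCP orientation; "wrist_force": force on the tool from outside, world axes, zero at the start; "wrist_torque": the same for the moment, N m; "grip_width": finger opening in m.
Only numpy, scipy, OpenCV 4.12 (cv2) and the standard library are available. Lean on these libraries where they do the work, as an engineer would, in place of code of your own. Each camera call takes 0.05 s, during which the arm holds its last target.

## Task

Lock the blue plug-in module into the test dock: swing the red cam lever fully open (clockwise seen from above), slide the module along its rails until it meets the spring plungers and its headed stud stands inside the cam's mouth, then swing the lever all the way back (anticlockwise) to its stop, so that the cam's curved slot draws the module tight against the yellow stops. Only once it is locked, flip the green-tipped toggle of the power box fully over to on. Do not shift the other things on the bench.

Things in the scene. Friction and masses are not known exactly. Their poses are not given: they have to be found in the camera images.
- dock: Fixed aluminium dock, plate 8 mm thick, from x = -220 to +55 mm and y = +-63 mm of its frame. Origin: underside of the plate, on the cam's vertical axis. Its +x is the way the module slides home (roughly world +y, to the robot's left), z up. Dark rails, 103 mm apart inside, tops at z = 28 mm, run along x from -220 to -54 mm and guide the module; their rear (-x) end is open.
- stop_face (a point): Midway between the two yellow stop faces (x = -54 mm of the dock, y = +-44 mm, tops at z = 36 mm), on the plate's top; axes as the dock's. A sprung brass plunger stands 12 mm out of each towards the module (3 N in all at first touch, 9 N pressed home): let go unlocked, the module may spring back to a gap of 12 mm. Home: module_front within 2 mm of this plane.
- module: Loose blue module, white top, 0.35 to 0.7 kg, on the dock plate between the rails: box 90 mm (its x) x 100 mm (its y) x 45 mm high, top 53 mm over the bench. Origin: centre of the underside; +x towards the cam, along the dock's x. Push its rear face (x = -45 mm) with fingertips from above; it is too wide to grasp across. A tongue 24 mm wide leads 40 mm ahead of the front.
- module_front (a point): Centre of the lower edge of the module's front face (x = +45 mm of the module).
- stud (a point): Top centre of the brass head (15 mm across) of the module's upright stud (neck 8 mm), 75 mm ahead of the module's origin, 37 mm over the bench. Home, it stands 24 mm from the cam's axis. The cam takes it in only with the lever open (cam below 0.25 rad); else the orange cam wall, 18 to 28 mm over the bench and reaching 56 mm from the axis, blocks it.
- cam (a joint): Cam angle, rad, about the dock's z axis through its origin: 0 = fully open (slot's mouth faces the module), 1.9 = fully locked, at its stop; grows anticlockwise from above. The lever points (cam - 0.95) rad from the dock's +x. It stays where left. The slot draws the stud in from about 0.6 to 1.5 rad (a few newtons at the fin), then only holds it; locked from 1.65.
- lever_fin (a point): On the lever's red upright fin, 80 mm from the cam's axis, 45 mm over the bench. The fin is a radial blade 10 mm thick, from 54 to 109 mm from the axis and 23 to 61 mm over the bench; push its flat sides with closed fingertips, following the arc.
- power_base: Power box, a grey block 70 x 50 x 25 mm fixed to the bench, origin at the centre of its underside; the toggle tips over along its own +x axis. It may stand on either side of the bench.
- power (a joint): Tip angle of the toggle, rad: 0 = off (leaning to the box's -x), 1.0 = on (leaning to its +x). It stays where it is left; about 1 N at the tip.
- power_tip (a point): Centre of the toggle's green ball, 26 mm across, on a 60 mm arm pivoted 22 mm above the bench over the box's centre: 29 mm to the box's -x side and 75 mm above the bench when off, 29 mm to its +x side when on.
- meter: Bystander: grey hand-held meter lying flat, 150 x 80 x 34 mm; origin at the centre of its underside. Leave alone.
- mug: Bystander: white mug, 72 mm across, 70 mm high; origin under its centre. Leave alone.
- jar: Bystander: clear jar, 60 mm across, 75 mm high; origin under its centre. Leave alone.
- screwdriver: Bystander: yellow screwdriver lying flat, 180 mm long. Leave alone.
- spare_stud: Bystander: spare headed stud standing on its 22 mm brass head, 38 mm high; origin under its centre. Leave alone.
- spare_module: Bystander: grey blank module, 90 x 100 x 45 mm; origin under its centre. Leave alone.
Not all that is in view belongs to the job. Leave any pink or turquoise look-alike of the module alone.

How it is judged:
By the outcome, as a careful person would: the job done as asked, in the order asked, and still so for the second after the job is handed in, with the robot touching nothing.
It also fails if it takes over 69 s, if anything falls off the work surface, if the arm or the gripper's body presses on something with over 40 N, if the wrist force passes 120 N, or if a joint passes its speed limit or range.

## Working session

There is one attempt and no reset: what is moved stays moved. The work goes in short steps, Python scripts to look and compute and a shell command to move; the robot and the scene stay as the last step left them, time stands still between calls to the robot, and variables do not carry over. Pictures are saved under pics/ and viewed, and the job is handed in when it is done.

```bash
mkdir -p pics; ls; cat > h.py <<'E'
import numpy as np, cv2
from workcell import robot
def snap(n,tag):
    im=robot.get_image(n); cv2.imwrite(f'pics/{tag}.png',im['pixels'][:,:,::-1]); np.savez(f'pics/{tag}.npz',p=im['pixels'],K=im['intrinsics'],D=im['D'],T=im['cam_to_world']); return im
def load(tag):
    z=np.load(f'pics/{tag}.npz'); return dict(pixels=z['p'],intrinsics=z['K'],D=z['D'],cam_to_world=z['T'])
def ray(im,uv):
    K=np.array(im['intrinsics'],float);D=np.array(im['D'],float);T=np.array(im['cam_to_world'])
    p=cv2.undistortPoints(np.array(uv,float).reshape(-1,1,2),K,D).reshape(-1,2)
    d=np.c_[p,np.ones(len(p))]@T[:3,:3].T
    return T[:3,3],d
def onz(im,uv,z):
    o,d=ray(im,uv); return o+d*((z-o[2])/d[:,2])[:,None]
def proj(im,P):
    T=np.linalg.inv(np.array(im['cam_to_world'])); P=np.atleast_2d(np.array(P,float))
    q=P@T[:3,:3].T+T[:3,3]
    return cv2.projectPoints(q,np.zeros(3),np.zeros(3),np.array(im['intrinsics'],float),np.array(im['D'],float))[0].reshape(-1,2)
E
python3 - <<'E'
from h import *
for n in('top','side'):
    im=snap(n,n+'0'); print(n,im['cam_to_world'])
s=robot.read_state(); print(s['t'],s['eef_pos'],s['ee_rot'],s['grip_width'])
E
```

```text
pics
top [[ 0.01924878 -0.98090105  0.19355259  0.33292376]
 [-0.99979634 -0.0200584  -0.00222394  0.05558982]
 [ 0.00606382 -0.19347036 -0.98108738  1.16272583]
 [ 0.          0.          0.          1.        ]]
side [[ 0.6987192  -0.3322697   0.63355215 -0.2694092 ]
 [-0.71537296 -0.33162522  0.61503353 -0.73216887]
 [ 0.00574486 -0.88296181 -0.46940967  0.68346317]
 [ 0.          0.          0.          1.        ]]
0.1 [0.2687395  0.56389225 0.21340068] [[-9.02676729e-01  4.30318943e-01 -5.74151087e-04]
 [ 4.30319309e-01  9.02676266e-01 -9.23055143e-04]
 [ 1.21064446e-04 -1.08028870e-03 -9.99999409e-01]] 0.09131906782130093
```

View pics/top0.png

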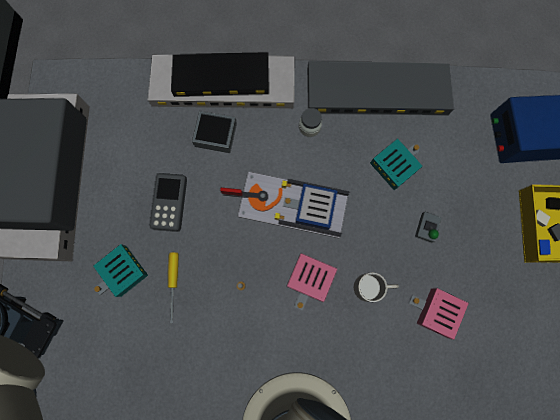

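View pics/side0.png

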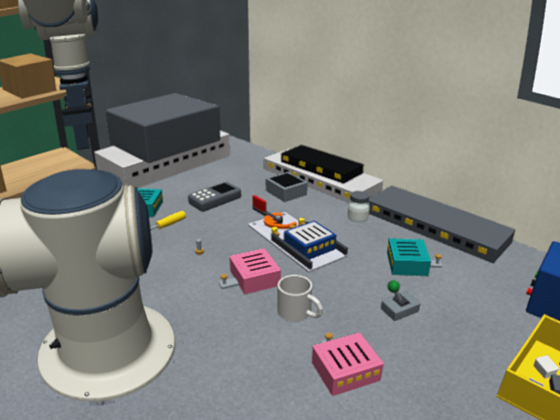

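The dock is at about (295,205) in the top view. The blue module is at (317,205), the red lever runs from (263,196) to (222,190), and the power box is at (428,228). The pink modules (312,277) and (443,313) and the turquoise ones (397,163) and (121,270) are look-alikes. I'll enlarge the dock and power box to confirm.

```bash
python3 - <<'E'
from h import *
a=load('top0')['pixels'][:,:,::-1]; b=load('side0')['pixels'][:,:,::-1]
c1=cv2.resize(a[160:245,210:360],None,fx=5,fy=5,interpolation=cv2.INTER_CUBIC)
cv2.imwrite('pics/c1.png',c1)
c2=cv2.resize(b[185:275,240:355],None,fx=5,fy=5,interpolation=cv2.INTER_CUBIC)
cv2.imwrite('pics/c2.png',c2)
c3=np.hstack([cv2.resize(a[205:250,405:455],(400,360),interpolation=cv2.INTER_CUBIC),cv2.resize(b[270:325,370:431],(400,360),interpolation=cv2.INTER_CUBIC)])
cv2.imwrite('pics/c3.png',c3)
E
```

```text
(no output)
```

View pics/c1.png

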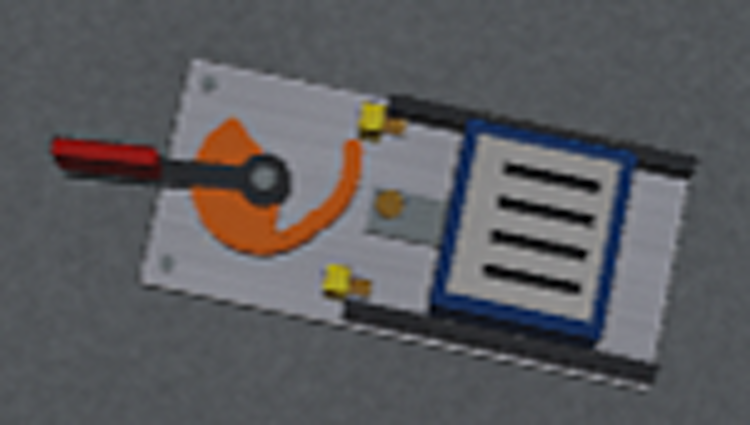

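View pics/c2.png

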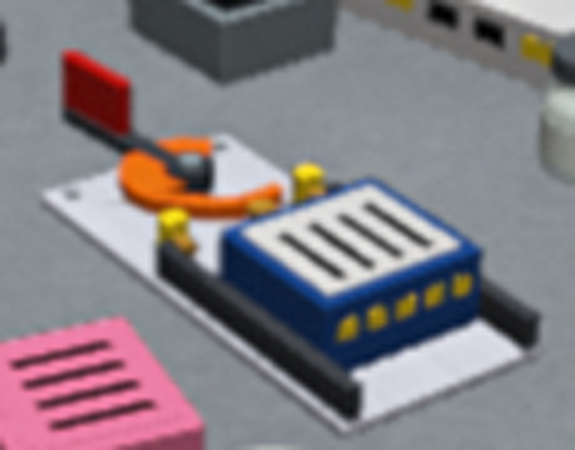

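View pics/c3.png

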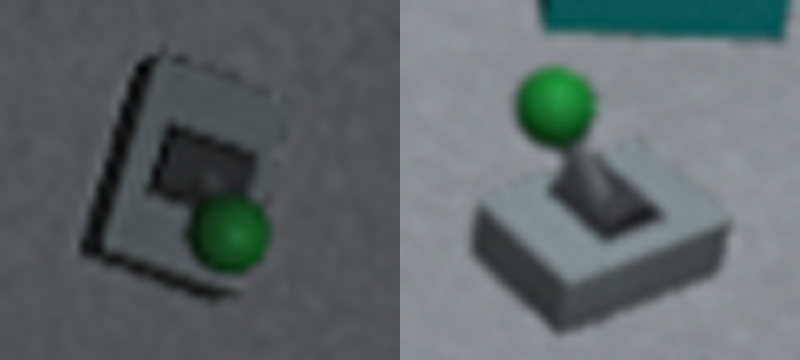

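```bash
python3 - <<'E'
from h import *
im=load('top0'); sd=load('side0')
def px(c): return [(c[0]+.5)/5+210-.5,(c[1]+.5)/5+160-.5]
C=onz(im,[px(c) for c in[(193,60),(143,283),(650,388)]],.008)
print('plate LT,LB,RB',C.round(4), 'w',np.linalg.norm(C[0]-C[1]),'l',np.linalg.norm(C[2]-C[1]))
# dock x dir from LB<-RB, and LB,LT
ux=(C[1]-C[2])[:2]; 
v=(C[0]-C[1])[:2]; # which y side?
a1=np.degrees(np.arctan2(ux[1],ux[0])); a2=np.degrees(np.arctan2(v[1],v[0]))
print('ang long',a1,'short',a2,'diff',a1-a2)
# rails ends: 
for n,c,z in[('hub',(264,178),.04),('stud',(390,204),.037),('fin tip top',(53,147),.061),('fin inner top',(158,157),.061)]:
    print(n,onz(im,[px(c)],z).round(4))
hsv=cv2.cvtColor(im['pixels'],cv2.COLOR_RGB2HSV)
m=cv2.inRange(hsv,(105,100,40),(125,255,255)); m[:, :280]=0;m[:,360:]=0
cn=max(cv2.findContours(m,cv2.RETR_EXTERNAL,cv2.CHAIN_APPROX_NONE)[0],key=cv2.contourArea)
print(cv2.boundingRect(cn))
T=onz(im,[px(c) for c in[(472,120),(635,157),(600,330),(433,297)]],.053)
print('module top',T.round(4),T.mean(0),[np.linalg.norm(T[i]-T[i-1]).round(4) for i in range(4)])
# power ball two-view
hs=cv2.cvtColor(sd['pixels'],cv2.COLOR_RGB2HSV)
o=[]
for I,h,b in((im,hsv,(405,205,455,250)),(sd,hs,(375,270,430,325))):
    g=cv2.inRange(h,(50,120,30),(75,255,255)); k=np.zeros_like(g);k[b[1]:b[3],b[0]:b[2]]=1;g=g*k
    M=cv2.moments(g,True);uv=(M['m10']/M['m00'],M['m01']/M['m00']);print('ball',uv,M['m00']);o.append(ray(I,[uv]));print(onz(I,[uv],.075))
(o1,d1),(o2,d2)=o;d1=d1[0];d2=d2[0]
t=np.linalg.lstsq(np.c_[d1,-d2],o2-o1,rcond=None)[0];print('tri',o1+d1*t[0],o2+d2*t[1])
def p3(c): return [(c[0]+.5)/8+405-.5,(c[1]+.5)/8+205-.5]
B=onz(im,[p3(c) for c in[(160,52),(285,100),(238,290),(103,248)]],.025)
print('box top',B.round(4),B.mean(0),[np.linalg.norm(B[i]-B[i-1]).round(4) for i in range(4)])
E
```

```text
plate LT,LB,RB [[ 0.6515  0.1376  0.008 ]
 [ 0.5293  0.1599  0.008 ]
 [ 0.4788 -0.1076  0.008 ]] w 0.12428987022691183 l 0.272232208456833
ang long 79.31727731146611 short -10.371178598148335 diff 89.68845590961445
hub [[0.5802 0.0964 0.04  ]]
stud [[0.5684 0.0309 0.037 ]]
fin tip top [[0.5896 0.2037 0.061 ]]
fin inner top [[0.5854 0.1499 0.061 ]]
(296, 184, 42, 44)
module top [[ 0.6101 -0.0102  0.053 ]
 [ 0.5924 -0.0943  0.053 ]
 [ 0.5022 -0.076   0.053 ]
 [ 0.5174  0.0088  0.053 ]] [ 0.55552356 -0.04292951  0.053     ] [np.float64(0.0946), np.float64(0.0859), np.float64(0.092), np.float64(0.0861)]
ball (433.40845070422534, 233.69014084507043) 71.0
[[ 0.48305625 -0.33463693  0.075     ]]
ball (393.26262626262627, 285.8989898989899) 99.0
[[ 0.48652544 -0.33270771  0.075     ]]
tri [ 0.4827379  -0.33380947  0.07730648] [ 0.48329459 -0.334415    0.07760056]
box top [[ 0.5498 -0.3314  0.025 ]
 [ 0.5345 -0.373   0.025 ]
 [ 0.4712 -0.3542  0.025 ]
 [ 0.4844 -0.3096  0.025 ]] [ 0.50996621 -0.34204167  0.025     ] [np.float64(0.0689), np.float64(0.0443), np.float64(0.066), np.float64(0.0465)]
```

```bash
cat >> h.py <<'E'
A=np.array([.580,.095]); TH=np.radians(79.5)
def dk(x,y): # dock->world xy
    return A+np.array([np.cos(TH)*x-np.sin(TH)*y,np.sin(TH)*x+np.cos(TH)*y])
def go(x,y,z,yaw=None):
    s=robot.read_state();R=np.array(s['ee_rot']);p=np.array(s['eef_pos'])
    d=R.T@(np.array([x,y,z])-p); yw=np.degrees(np.arctan2(R[1,1],R[0,1]))
    print('t',round(s['t'],2),'pos',p.round(4),'yaw(y axis)',yw.round(2),'F',np.round(s['wrist_force'],1),'grip',round(s['grip_width'],4))
    print('slide mm',(d*1000).round(1), 'rotz deg',None if yaw is None else round(-(yaw-yw),2),'tilt',R[:,2].round(3))
E
python3 - <<'E'
from h import *
go(.547,.178,.213,85)
E
```

```text
t 0.1 pos [0.2687 0.5639 0.2134] yaw(y axis) 64.51 F [0.3 0.8 0.2] grip 0.0913
slide mm [-417.2 -228.6    0.6] rotz deg -20.49 tilt [-0.001 -0.001 -1.   ]
```

```bash
python3 -m pendant '{"slide":[[-0.05,-0.0275,0],[-0.05,-0.0275,0],[-0.05,-0.0275,0],[-0.05,-0.0275,0],[-0.05,-0.0275,0],[-0.05,-0.0275,0],[-0.05,-0.0275,0],[-0.05,-0.0275,0],[0,0,0],[0,0,0]],"delta_rot":[[0,0,0],[0,0,0],[0,0,0],[0,0,0],[0,0,0],[0,0,0],[0,0,0],[0,0,0],[0,0,-10],[0,0,-10]]}' 1 20; python3 -c "
from h import *
go(.547,.178,.033,85)"
```

```text
t: 1.35
eef_pos: [0.5428, 0.1807, 0.2107]
ee_rot: [[-0.996, 0.086, -0.003], [0.086, 0.996, -0.002], [0.003, -0.003, -1.0]]
wrist_force: [0.3, -0.2, -0.5]
grip_width: 0.0002
t 1.35 pos [0.5428 0.1807 0.2107] yaw(y axis) 85.05 F [ 0.3 -0.2 -0.5] grip 0.0002
slide mm [ -5.   -1.8 177.7] rotz deg 0.05 tilt [-0.003 -0.002 -1.   ]
```

```bash
python3 -m pendant '{"slide":[[-0.002,-0.002,0.05],[0,0,0.05],[0,0,0.05],[0,0,0.027],[0,0,0]],"delta_rot":[[0,0,0],[0,0,0],[0,0,0],[0,0,0],[0,0,0]]}'; python3 -c "
from h import *
go(.547,.178,.033,85)
snap('top','top1');snap('side','side1')
a=cv2.resize(load('top1')['pixels'][150:250,190:310,::-1],None,fx=4,fy=4);b=cv2.resize(load('side1')['pixels'][150:250,210:310,::-1],None,fx=4,fy=4)
cv2.imwrite('pics/d1.png',np.hstack([a[:,:400],b]))"
```

```text
t: 1.98
eef_pos: [0.5449, 0.1775, 0.0288]
ee_rot: [[-0.996, 0.084, -0.002], [0.084, 0.996, -0.002], [0.002, -0.002, -1.0]]
wrist_force: [-0.1, 0.2, 0.2]
grip_width: 0.0005
t 1.98 pos [0.5449 0.1775 0.0288] yaw(y axis) 85.18 F [-0.1  0.2  0.2] grip 0.0005
slide mm [-2.1  0.7 -4.2] rotz deg 0.18 tilt [-0.002 -0.002 -1.   ]
```

View pics/d1.png

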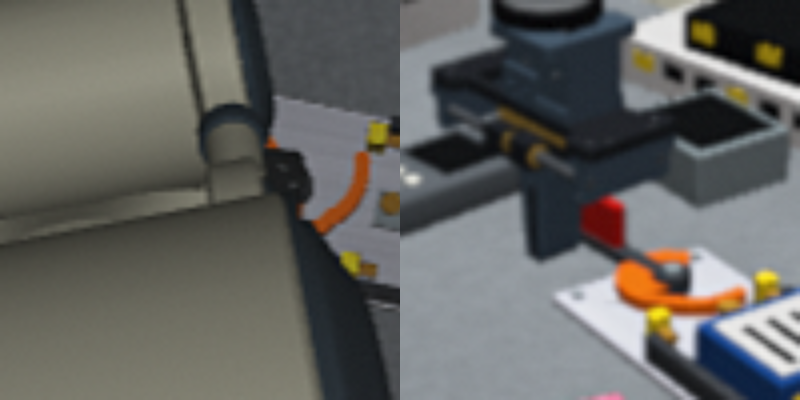

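```bash
python3 -m pendant '{"slide":[[-0.010,0,-0.002],[-0.010,0,-0.002],[-0.0085,0.0018,0],[-0.0085,0.0018,0],[-0.0085,0.0018,0]],"delta_rot":[[0,0,0],[0,0,0],[0,0,6],[0,0,6],[0,0,6]]}'; python3 -c "
from h import *
s=robot.read_state();p=np.array(s['eef_pos'])[:2]-A;R=np.array(s['ee_rot']);y=R[:2,1];x=R[:2,0];print('rad',p@y,'tan',p@x);go(0,0,0,25)"
```

```text
t: 2.7
eef_pos: [0.5979, 0.1769, 0.0411]
ee_rot: [[-0.918, 0.396, 0.008], [0.396, 0.918, 0.0], [-0.007, 0.003, -1.0]]
wrist_force: [-2.0, -0.2, -1.8]
grip_width: 0.0006
rad 0.08231000226860069 tan 0.015973429822918876
t 2.7 pos [0.5979 0.1769 0.0411] yaw(y axis) 66.68 F [-2.  -0.2 -1.8] grip 0.0006
slide mm [ 479.3 -399.3   36.4] rotz deg 41.68 tilt [ 0.008  0.    -1.   ]
```

```bash
python3 -m pendant '{"slide":[[-0.0085,0.0018,0.004],[-0.0085,0.0018,0.003],[-0.0085,0.0018,0.001],[-0.0085,0.0018,0.001]],"delta_rot":[[0,0,6],[0,0,6],[0,0,6],[0,0,6]]}'; python3 -c "
from h import *
s=robot.read_state();p=np.array(s['eef_pos'])[:2]-A;R=np.array(s['ee_rot']);y=R[:2,1];x=R[:2,0];print('rad',p@y,'tan',p@x);go(0,0,0,25);snap('side','side2');cv2.imwrite('pics/s2.png',cv2.resize(load('side2')['pixels'][150:290,220:380,::-1],None,fx=4,fy=4))"
```

```text
t: 3.2
eef_pos: [0.6352, 0.1646, 0.0363]
ee_rot: [[-0.667, 0.745, 0.012], [0.745, 0.667, 0.001], [-0.007, 0.01, -1.0]]
wrist_force: [-1.4, 1.2, -0.3]
grip_width: 0.0008
rad 0.08752303503402646 tan 0.015064840822144142
t 3.2 pos [0.6352 0.1646 0.0363] yaw(y axis) 41.85 F [-1.4  1.2 -0.3] grip 0.0008
slide mm [ 301.4 -583.3   28.2] rotz deg 16.85 tilt [ 0.012  0.001 -1.   ]
```

View pics/s2.png

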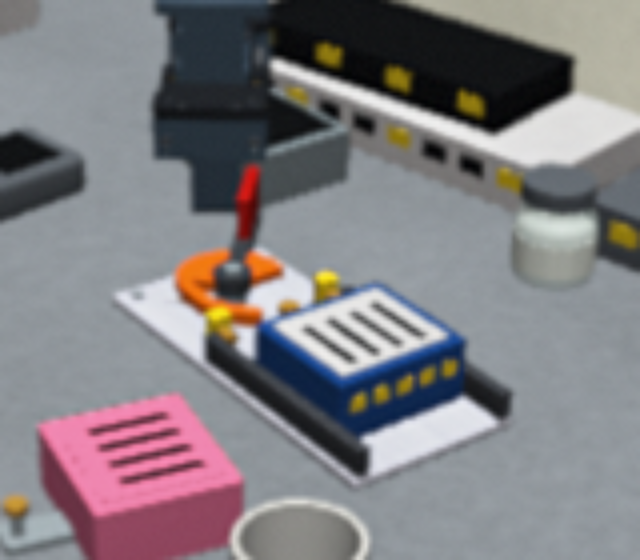

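```bash
python3 -m pendant '{"slide":[[-0.0085,-0.001,0.002],[-0.0085,-0.001,0.002],[-0.0085,-0.001,0.002],[-0.006,0,0]],"delta_rot":[[0,0,6],[0,0,6],[0,0,5],[0,0,0]]}'; python3 -c "
from h import *
s=robot.read_state();p=np.array(s['eef_pos'])[:2]-A;R=np.array(s['ee_rot']);y=R[:2,1];x=R[:2,0];print('rad',p@y,'tan',p@x);go(0,0,0,25);snap('side','side3');cv2.imwrite('pics/s3.png',cv2.resize(load('side3')['pixels'][190:250,250:330,::-1],None,fx=8,fy=8))"
```

```text
t: 3.75
eef_pos: [0.6485, 0.1523, 0.0354]
ee_rot: [[-0.411, 0.912, 0.01], [0.912, 0.41, 0.024], [0.018, 0.019, -1.0]]
wrist_force: [-18.2, 43.5, -5.9]
grip_width: 0.0008
rad 0.08594710712056801 tan 0.024152985775646372
t 3.75 pos [0.6485 0.1523 0.0354] yaw(y axis) 24.23 F [-18.2  43.5  -5.9] grip 0.0008
slide mm [ 126.8 -654.4   25.3] rotz deg -0.77 tilt [ 0.01   0.024 -1.   ]
```

View pics/s3.png

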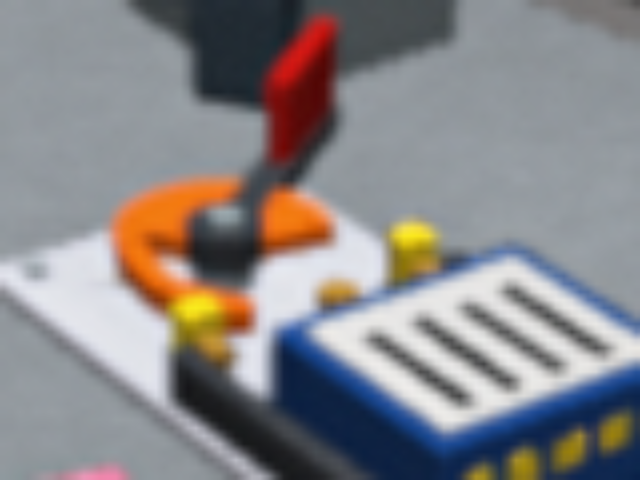

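```bash
python3 -m pendant '{"slide":[[0.02,0.0,0],[0,0,-0.05],[0,0,-0.05],[0,0,-0.02]],"delta_rot":[[0,0,0],[0,0,0],[0,0,0],[0,0,0]]}'; python3 -m pendant '{"slide":[[0,0,0],[0,0,0],[0,0,0],[0,0,0]],"delta_rot":[[0,0,9],[0,0,9],[0,0,9],[0,0,8]]}';python3 -c "
from h import *
go(*dk(-.226,0),.15,-10.5)"
```

```text
t: 4.3
eef_pos: [0.639, 0.1702, 0.1603]
ee_rot: [[-0.42, 0.908, 0.01], [0.907, 0.419, 0.025], [0.019, 0.02, -1.0]]
wrist_force: [0.2, 0.6, -0.4]
grip_width: 0.0004
t: 4.8
eef_pos: [0.642, 0.1708, 0.1671]
ee_rot: [[0.187, 0.982, 0.02], [0.982, -0.188, 0.026], [0.03, 0.014, -0.999]]
wrist_force: [0.8, -0.3, -0.2]
grip_width: 0.0006
t 4.8 pos [0.642  0.1708 0.1671] yaw(y axis) -10.83 F [ 0.8 -0.3 -0.2] grip 0.0006
slide mm [-312.5  -45.6    7.2] rotz deg -0.33 tilt [ 0.02   0.026 -0.999]
```

```bash
python3 -m pendant '{"slide":[[0,0,0],[-0.052,-0.0075,0],[-0.052,-0.0075,0],[-0.052,-0.0075,0],[-0.052,-0.0075,0],[-0.052,-0.0075,0],[-0.052,-0.0075,0]],"delta_rot":[[0.8,-1.7,0],[0,0,0],[0,0,0],[0,0,0],[0,0,0],[0,0,0],[0,0,0]]}';python3 -c "
from h import *
go(*dk(-.226,0),.03,-10.5)
snap('side','side4');cv2.imwrite('pics/s4.png',cv2.resize(load('side4')['pixels'][150:310,240:400,::-1],None,fx=3.5,fy=3.5))
im=load('side4');print(proj(im,[list(dk(-.226,0))+[.03]]))"
```

```text
t: 5.68
eef_pos: [0.5455, -0.1337, 0.1719]
ee_rot: [[0.149, 0.989, 0.001], [0.989, -0.149, -0.008], [-0.008, 0.002, -1.0]]
wrist_force: [0.7, -1.2, 0.1]
grip_width: 0.0002
t 5.67 pos [ 0.5455 -0.1337  0.1719] yaw(y axis) -8.58 F [ 0.7 -1.2  0.1] grip 0.0002
slide mm [  6.5  -7.9 141.9] rotz deg 1.92 tilt [ 0.001 -0.008 -1.   ]
[[330.85478253 256.31010016]]
```

View pics/s4.png

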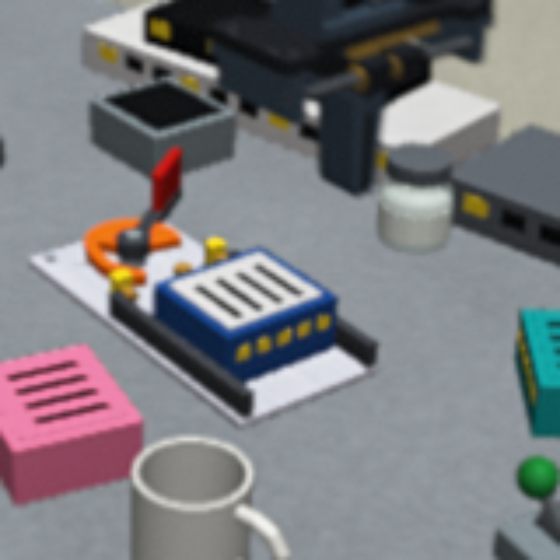

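```bash
python3 -m pendant '{"slide":[[0.003,-0.008,0.04],[0,0,0.05],[0,0,0.045],[0,0,0.01]],"delta_rot":[[0,0,2],[0,0,0],[0,0,0],[0,0,0]]}';python3 -c "
from h import *
go(*dk(-.17,0),.025,-10.5)
snap('side','side5');cv2.imwrite('pics/s5.png',cv2.resize(load('side5')['pixels'][170:290,260:380,::-1],None,fx=4,fy=4))"
```

```text
t: 6.22
eef_pos: [0.5401, -0.14, 0.0266]
ee_rot: [[0.171, 0.985, 0.004], [0.985, -0.171, -0.015], [-0.014, 0.006, -1.0]]
wrist_force: [0.3, -0.2, -0.2]
grip_width: 0.0002
t 6.22 pos [ 0.5401 -0.14    0.0266] yaw(y axis) -9.83 F [ 0.3 -0.2 -0.2] grip 0.0002
slide mm [68.4 -2.8  0.6] rotz deg 0.67 tilt [ 0.004 -0.015 -1.   ]
```

View pics/s5.png

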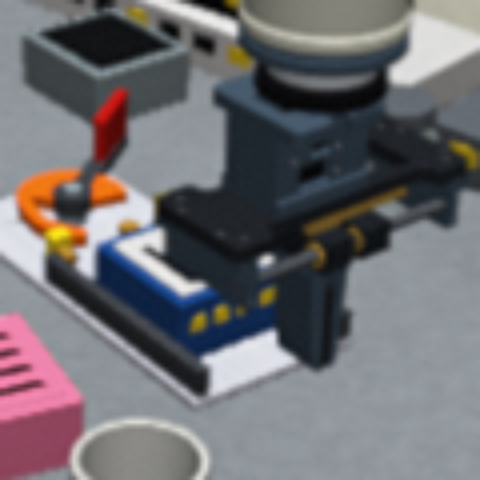

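```bash
python3 -m pendant '{"slide":[[0.018,-0.001,0],[0.018,-0.001,0],[0.008,0,0],[0.008,0,0],[0.006,0,0],[0,0,0]],"delta_rot":[[0,-0.5,0.6],[0,0,0],[0,0,0],[0,0,0],[0,0,0],[0,0,0]]}';python3 -c "
from h import *
go(*dk(-.17,0),.025,-10.5)
snap('side','side6');cv2.imwrite('pics/s6.png',cv2.resize(load('side6')['pixels'][190:270,260:360,::-1],None,fx=6,fy=6))"
```

```text
t: 7.02
eef_pos: [0.5529, -0.0812, 0.0307]
ee_rot: [[0.175, 0.984, 0.009], [0.984, -0.175, -0.026], [-0.024, 0.013, -1.0]]
wrist_force: [0.1, 0.2, 0.2]
grip_width: 0.0003
t 7.03 pos [ 0.5529 -0.0812  0.0307] yaw(y axis) -10.08 F [0.1 0.2 0.2] grip 0.0003
slide mm [ 8.4 -5.5  5.4] rotz deg 0.42 tilt [ 0.009 -0.026 -1.   ]
```

View pics/s6.png

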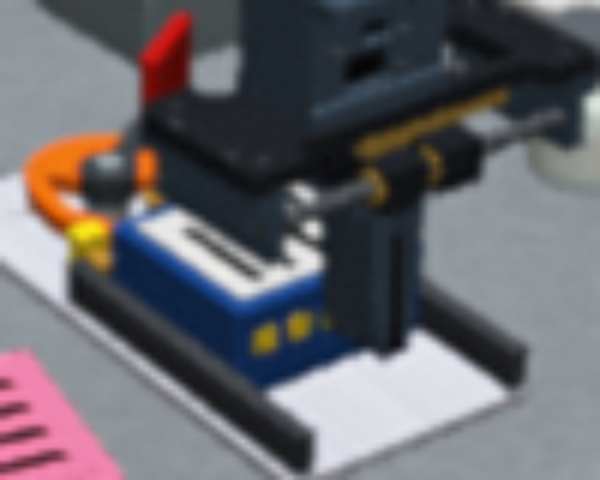

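```bash
python3 -m pendant '{"slide":[[0.003,-0.002,0.003],[0.003,-0.002,0.002],[0.003,0,0],[0,0,0]],"delta_rot":[[0.7,1.4,0.4],[0,0,0],[0,0,0],[0,0,0]]}';python3 -c "
from h import *
go(*dk(-.17,0),.025,-10.5)
snap('side','side7');cv2.imwrite('pics/s7.png',cv2.resize(load('side7')['pixels'][190:270,260:360,::-1],None,fx=6,fy=6))"
```

```text
t: 7.58
eef_pos: [0.5516, -0.074, 0.0258]
ee_rot: [[0.184, 0.983, 0.003], [0.983, -0.184, 0.002], [0.002, 0.002, -1.0]]
wrist_force: [-0.4, 0.3, 0.8]
grip_width: 0.0004
t 7.58 pos [ 0.5516 -0.074   0.0258] yaw(y axis) -10.62 F [-0.4  0.3  0.8] grip 0.0004
slide mm [ 1.3 -2.8  0.8] rotz deg -0.12 tilt [ 0.003  0.002 -1.   ]
```

View pics/s7.png

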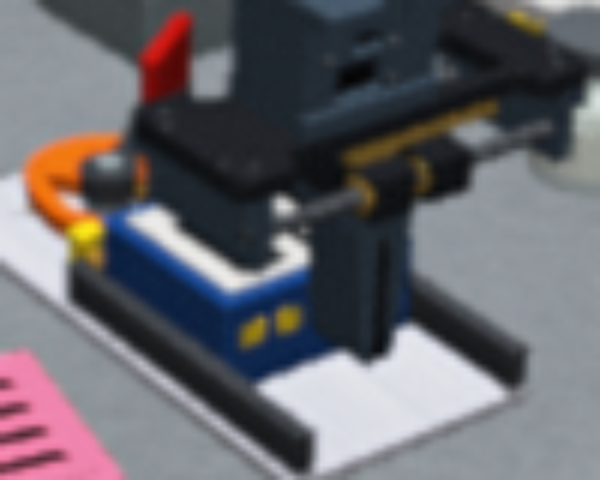

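```bash
python3 -m pendant '{"slide":[[0.003,-0.001,0],[0.002,0,0],[0,0,0]],"delta_rot":[[0,0,0],[0,0,0],[0,0,0]]}';python3 -c "
from h import *
go(*dk(-.17,0),.025,-10.5)"
```

```text
t: 8.0
eef_pos: [0.5516, -0.0699, 0.0258]
ee_rot: [[0.184, 0.983, 0.003], [0.983, -0.184, 0.001], [0.001, 0.003, -1.0]]
wrist_force: [0.1, -1.1, 0.1]
grip_width: 0.0004
t 8.0 pos [ 0.5516 -0.0699  0.0258] yaw(y axis) -10.63 F [ 0.1 -1.1  0.1] grip 0.0004
slide mm [-2.7 -2.1  0.8] rotz deg -0.13 tilt [ 0.003  0.001 -1.   ]
```

```bash
python3 -m pendant '{"slide":[[0.003,0,0],[0.001,0,0],[0,0,0]],"delta_rot":[[0,0,0],[0,0,0],[0,0,0]]}';python3 -c "
from h import *
go(*dk(-.17,0),.025,-10.5)
s=robot.read_state();print(s['wrist_force'])
snap('side','side8');cv2.imwrite('pics/s8.png',cv2.resize(load('side8')['pixels'][190:270,260:360,::-1],None,fx=6,fy=6))"
```

```text
t: 8.38
eef_pos: [0.5523, -0.067, 0.0258]
ee_rot: [[0.184, 0.983, 0.003], [0.983, -0.184, -0.001], [0.0, 0.003, -1.0]]
wrist_force: [-0.8, -2.5, 0.7]
grip_width: 0.0004
t 8.38 pos [ 0.5523 -0.067   0.0258] yaw(y axis) -10.62 F [-0.8 -2.5  0.7] grip 0.0004
slide mm [-5.7 -2.3  0.8] rotz deg -0.12 tilt [ 0.003 -0.001 -1.   ]
[-0.75099285 -2.53795283  0.69131679]
```

View pics/s8.png

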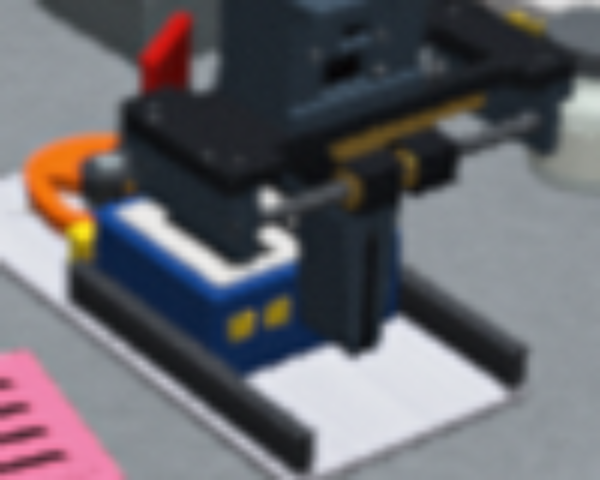

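```bash
python3 -m pendant '{"slide":[[0.003,0,0],[0,0,0]],"delta_rot":[[0,0,0],[0,0,0]]}';python3 -m pendant '{"slide":[[-0.006,0,0],[-0.02,0,0],[-0.015,0,-0.03],[0,0,-0.05],[0,0,-0.05]],"delta_rot":[[0,0,0],[0,0,0],[0,0,0],[0,0,0],[0,0,0]]}';python3 -c "
from h import *
go(*dk(-.17,0),.025,-10.5)
snap('side','side9');snap('top','top9');cv2.imwrite('pics/s9.png',np.hstack([cv2.resize(load('side9')['pixels'][190:270,250:330,::-1],None,fx=5,fy=5),cv2.resize(load('top9')['pixels'][160:240,230:310,::-1],None,fx=5,fy=5)]))"
```

```text
t: 8.68
eef_pos: [0.5529, -0.0647, 0.0259]
ee_rot: [[0.184, 0.983, 0.003], [0.983, -0.184, -0.001], [-0.001, 0.003, -1.0]]
wrist_force: [-1.1, -3.2, 0.1]
grip_width: 0.0005
t: 9.3
eef_pos: [0.5415, -0.1089, 0.1556]
ee_rot: [[0.185, 0.983, -0.005], [0.983, -0.185, 0.002], [0.001, -0.005, -1.0]]
wrist_force: [0.3, -0.1, 0.2]
grip_width: 0.0001
t 9.3 pos [ 0.5415 -0.1089  0.1556] yaw(y axis) -10.67 F [ 0.3 -0.1  0.2] grip 0.0001
slide mm [ 37.4   1.2 130.7] rotz deg -0.17 tilt [-0.005  0.002 -1.   ]
```

View pics/s9.png

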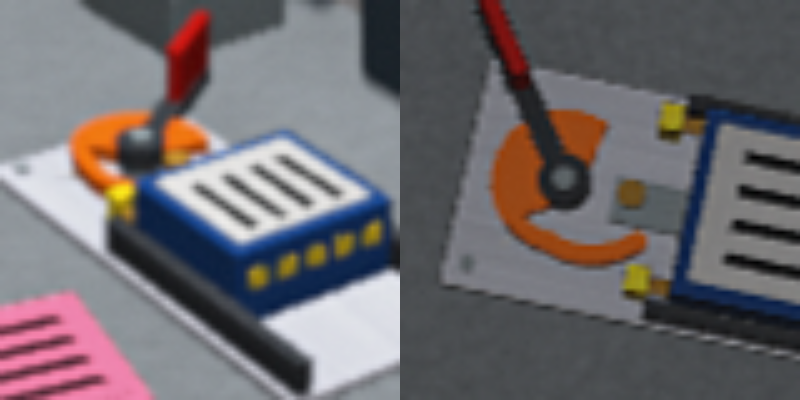

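```bash
python3 -c "
from h import *
im=load('top9')
f=lambda c:[(c[0]-400+.5)/5+230-.5,(c[1]+.5)/5+160-.5]
S=onz(im,[f((632,193))],.037)[0][:2];print('stud',S,np.linalg.norm(S-A))
P=onz(im,[f((523,78))],.061)[0][:2]-A;print('fin inner top',P,np.linalg.norm(P),np.degrees(np.arctan2(P[1],P[0])))
th=np.radians(25);
# lever cw side approach: fin pt + 40mm cw
for a in (25,):
  u=np.array([np.cos(np.radians(a)),np.sin(np.radians(a))]);t=np.array([u[1],-u[0]]);p=A+.08*u+.045*t;print(p);go(p[0],p[1],.16,25)
"
```

```text
stud [0.57364072 0.06109578] 0.03449545760799893
fin inner top [0.04765294 0.02309887] 0.05295620800351527 25.860916166547813
[0.67152244 0.08802561]
t 9.4 pos [ 0.5444 -0.1097  0.1592] yaw(y axis) -10.66 F [ 0.8 -0.7 -1.1] grip 0.0005
slide mm [217.8  88.4  -0.4] rotz deg -35.66 tilt [ 0.004 -0.001 -1.   ]
```

```bash
python3 -m pendant '{"slide":[[0.054,0.022,0],[0.054,0.022,0],[0.054,0.022,0],[0.054,0.022,0],[0,0,0],[0,0,0],[0,0,0],[0,0,0]],"delta_rot":[[0,0,0],[0,0,0],[0,0,0],[0,0,0],[0,0,-9],[0,0,-9],[0,0,-9],[0,0,-9]]}';python3 -c "
from h import *
go(.6715,.088,.035,25)"
```

```text
t: 10.4
eef_pos: [0.6743, 0.0832, 0.1562]
ee_rot: [[-0.439, 0.898, 0.001], [0.898, 0.439, 0.0], [-0.0, 0.001, -1.0]]
wrist_force: [-0.5, 0.3, 0.1]
grip_width: 0.0004
t 10.4 pos [0.6743 0.0832 0.1562] yaw(y axis) 26.07 F [-0.5  0.3  0.1] grip 0.0004
slide mm [  5.5  -0.5 121.2] rotz deg 1.07 tilt [ 0.001  0.    -1.   ]
```

```bash
python3 -m pendant '{"slide":[[0,0,0.05],[0,0,0.05],[0,0,0.021],[0.012,0,0],[0.012,0,0],[0.0085,0.001,0],[0.0085,0.001,0]],"delta_rot":[[0,0,0],[0,0,0],[0,0,0],[0,0,0],[0,0,0],[0,0,-6],[0,0,-6]]}'; cat >> h.py <<'E'
def lev():
    s=robot.read_state();p=np.array(s['eef_pos'])[:2]-A;R=np.array(s['ee_rot']);print('rad',p@R[:2,1],'tan',p@R[:2,0],'F tan',np.array(s['wrist_force'])@R[:,0]);go(0,0,.035,134)
E
python3 -c "
from h import *
lev();snap('side','side10');cv2.imwrite('pics/s10.png',cv2.resize(load('side10')['pixels'][170:270,240:340,::-1],None,fx=5,fy=5))"
```

```text
t: 11.28
eef_pos: [0.6575, 0.1176, 0.0337]
ee_rot: [[-0.621, 0.784, 0.004], [0.784, 0.621, 0.001], [-0.001, 0.004, -1.0]]
wrist_force: [0.9, -1.2, -0.1]
grip_width: 0.0005
rad 0.07479609128052536 tan -0.03037956069594347 F tan -1.4721122254849632
t 11.28 pos [0.6575 0.1176 0.0337] yaw(y axis) 38.39 F [ 0.9 -1.2 -0.1] grip 0.0005
slide mm [ 316.1 -588.4   -4. ] rotz deg -95.61 tilt [ 0.004  0.001 -1.   ]
```

View pics/s10.png

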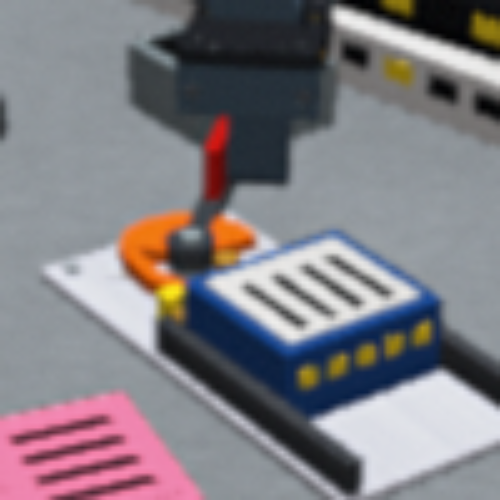

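```bash
python3 -m pendant '{"slide":[[0.0085,0,0],[0.0085,0.002,0],[0.0085,0.002,0],[0.0085,0.002,0],[0.0085,0.002,0]],"delta_rot":[[0,0,0],[0,0,-6],[0,0,-6],[0,0,-6],[0,0,-6]]}'; 
python3 -c "
from h import *
lev();snap('side','side11');cv2.imwrite('pics/s11.png',cv2.resize(load('side11')['pixels'][170:270,240:340,::-1],None,fx=5,fy=5))"
```

```text
t: 11.95
eef_pos: [0.6319, 0.1562, 0.0375]
ee_rot: [[-0.89, 0.457, 0.009], [0.457, 0.89, 0.001], [-0.007, 0.005, -1.0]]
wrist_force: [2.2, -2.7, -1.2]
grip_width: 0.0005
rad 0.07811870924270078 tan -0.01824928410650217 F tan -3.1256029071538745
t 11.95 pos [0.6319 0.1562 0.0375] yaw(y axis) 62.83 F [ 2.2 -2.7 -1.2] grip 0.0005
slide mm [ 490.9 -427.5   -3.4] rotz deg -71.17 tilt [ 0.009  0.001 -1.   ]
```

View pics/s11.png

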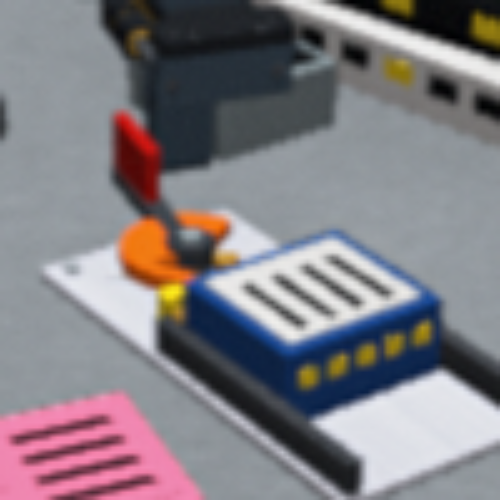

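```bash
python3 -m pendant '{"slide":[[0.0085,0.0012,0.002],[0.0085,0.0012,0.001],[0.0085,0.0012,0.001],[0.0085,0.0012,0.001],[0.0085,0.0012,0.001]],"delta_rot":[[0,0,-6],[0,0,-6],[0,0,-6],[0,0,-6],[0,0,-6]]}'; 
python3 -c "
from h import *
lev();snap('side','side12');cv2.imwrite('pics/s12.png',cv2.resize(load('side12')['pixels'][170:270,240:340,::-1],None,fx=5,fy=5))"
```

```text
t: 12.62
eef_pos: [0.5988, 0.1743, 0.0364]
ee_rot: [[-0.998, -0.053, 0.026], [-0.053, 0.999, 0.003], [-0.026, 0.001, -1.0]]
wrist_force: [5.5, -0.0, 2.5]
grip_width: 0.0002
rad 0.07816283739290077 tan -0.023026026839912252 F tan -5.509097352127202
t 12.62 pos [0.5988 0.1743 0.0364] yaw(y axis) 93.07 F [ 5.5 -0.   2.5] grip 0.0002
slide mm [ 607.1 -142.   -14.7] rotz deg -40.93 tilt [ 0.026  0.003 -1.   ]
```

View pics/s12.png

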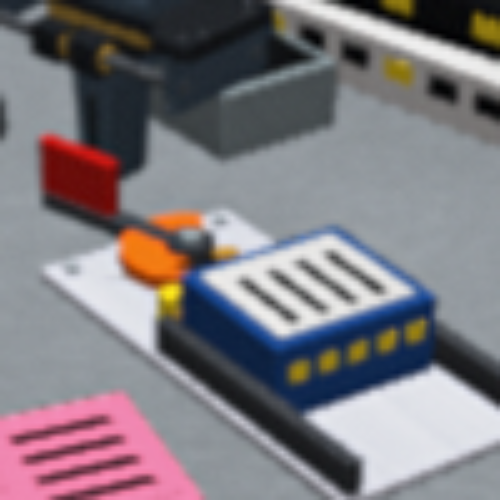

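```bash
python3 -m pendant '{"slide":[[0.009,0.0014,0.001],[0.009,0.0014,0.001],[0.009,0.0014,0.001],[0.009,0.0014,0.001],[0.009,0.0014,0.001]],"delta_rot":[[0,0.4,-6],[0,0.4,-6],[0,0.4,-6],[0,0.4,-6],[0,0,-6]]}'; 
python3 -c "
from h import *
lev();snap('side','side13');cv2.imwrite('pics/s13.png',cv2.resize(load('side13')['pixels'][170:270,240:340,::-1],None,fx=5,fy=5))"
```

```text
t: 13.3
eef_pos: [0.5623, 0.1737, 0.036]
ee_rot: [[-0.839, -0.543, 0.019], [-0.543, 0.84, 0.002], [-0.017, -0.008, -1.0]]
wrist_force: [5.1, 10.1, 5.8]
grip_width: 0.0004
rad 0.07567151978555958 tan -0.027858147459284735 F tan -9.877030567728392
t 13.3 pos [0.5623 0.1737 0.036 ] yaw(y axis) 122.89 F [ 5.1 10.1  5.8] grip 0.0004
slide mm [566.4 159.5 -10.2] rotz deg -11.11 tilt [ 0.019  0.002 -1.   ]
```

View pics/s13.png

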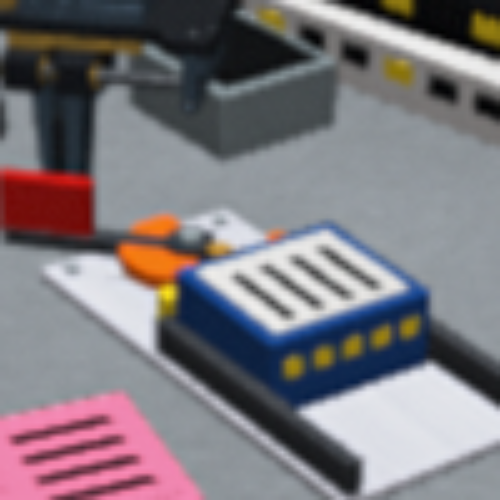

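```bash
python3 -m pendant '{"slide":[[0.0095,0.001,0.001],[0.0095,0.001,0.001],[0.0095,0.001,0.001]],"delta_rot":[[0,0.4,-3],[0,0.4,-4],[0,0.4,-5]]}'; 
python3 -c "
from h import *
lev();snap('side','side14');cv2.imwrite('pics/s14.png',cv2.resize(load('side14')['pixels'][170:270,220:320,::-1],None,fx=5,fy=5))"
```

```text
t: 13.72
eef_pos: [0.5467, 0.1661, 0.0365]
ee_rot: [[-0.712, -0.702, 0.024], [-0.702, 0.712, 0.001], [-0.018, -0.016, -1.0]]
wrist_force: [35.2, 77.6, -29.8]
grip_width: 0.0005
rad 0.07400008955778888 tan -0.026177296831628255 F tan -79.02897519458364
t 13.72 pos [0.5467 0.1661 0.0365] yaw(y axis) 134.58 F [ 35.2  77.6 -29.8] grip 0.0005
slide mm [505.8 265.4 -11.8] rotz deg 0.58 tilt [ 0.024  0.001 -1.   ]
```

View pics/s14.png

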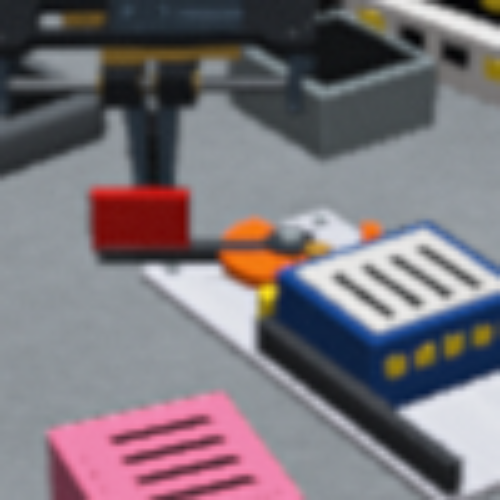

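```bash
python3 -m pendant '{"slide":[[-0.01,0,0],[-0.015,0,0],[0,0,-0.05],[0,0,-0.06]],"delta_rot":[[0,0,0],[0,0,0],[0,0,0],[0,0,0]]}'; 
python3 -m pendant '{"slide":[[-0.03,0.05,0],[-0.03,0.05,0],[-0.03,0.05,0]],"delta_rot":[[0,0,0],[0,0,0],[0,0,0]]}'; 
python3 -c "
from h import *
lev();snap('side','side15');snap('top','top15');cv2.imwrite('pics/s15.png',np.hstack([cv2.resize(load('side15')['pixels'][170:270,220:320,::-1],None,fx=4,fy=4),cv2.resize(load('top15')['pixels'][150:250,215:315,::-1],None,fx=4,fy=4)]))"
```

```text
t: 14.28
eef_pos: [0.5612, 0.1858, 0.1466]
ee_rot: [[-0.718, -0.696, 0.018], [-0.696, 0.718, 0.001], [-0.014, -0.012, -1.0]]
wrist_force: [0.5, 0.4, -0.3]
grip_width: 0.0005
t: 14.65
eef_pos: [0.5254, 0.3582, 0.1523]
ee_rot: [[-0.728, -0.685, 0.026], [-0.685, 0.728, 0.002], [-0.02, -0.016, -1.0]]
wrist_force: [1.2, -0.3, -0.5]
grip_width: 0.0006
rad 0.2290931250708571 tan -0.14065739307862063 F tan -0.6237709813954457
t 14.65 pos [0.5254 0.3582 0.1523] yaw(y axis) 133.25 F [ 1.2 -0.3 -0.5] grip 0.0006
slide mm [630.4 101.  102.9] rotz deg -0.75 tilt [ 0.026  0.002 -1.   ]
```

View pics/s15.png

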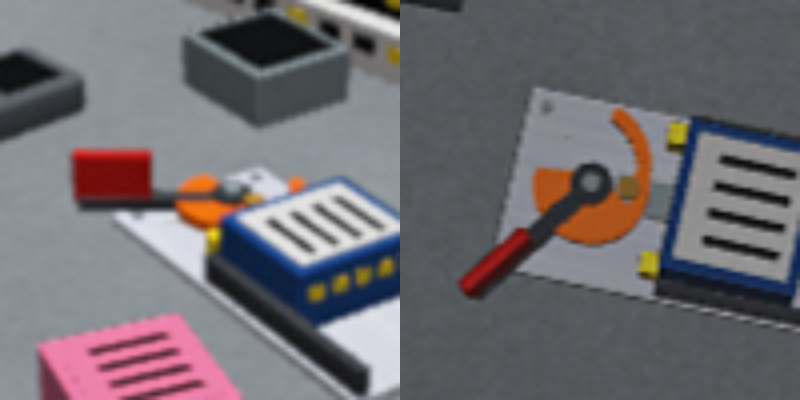

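```bash
python3 -c "
from h import *
im=load('top15')
f=lambda c:[(c[0]-400+.5)/4+215-.5,(c[1]+.5)/4+150-.5]
S=onz(im,[f((629,187))],.037)[0][:2];print('stud',S,np.linalg.norm(S-A))
h=onz(im,[f((592,184))],.045)[0][:2];print('hub',h)
T=onz(im,[f((470,286)),f((524,238))],.061)[:,:2]
for P in T:
  P=P-A;print(np.linalg.norm(P),np.degrees(np.arctan2(P[1],P[0])))
d=T[0]-T[1];print('fin dir',np.degrees(np.arctan2(d[1],d[0])),'locked at',79.5+np.degrees(.95), '1.65 at',79.5+np.degrees(.7))
F=onz(im,[f((692,118)),f((665,268))],.053)[:,:2]
for P in F: P=P-A;print('front x',P@[np.cos(TH),np.sin(TH)])
"
```

```text
stud [0.57826037 0.0718917 ] 0.023173689699131802
hub [0.57800603 0.09564351]
0.10437070400729434 134.08134707388874
0.058913128579780885 134.4408887970396
fin dir 133.6154053435396 locked at 133.93099053742822 1.65 at 119.60704565915762
front x -0.05436327420484522
front x -0.056956631115940196
```

Locked: the lever is at 134° (its stop), the stud is 23 mm from the axis, and the front is at the stops. Next is the toggle.

```bash
python3 -m pendant '{"slide":[[0,0,-0.025],[0,0,-0.025],[0,0,0],[0,0,0],[0,0,0],[0,0,0]],"delta_rot":[[0.6,1,10],[0,0,10],[0,0,10],[0,0,10],[0,0,10],[0,0,10]]}';python3 -c "
from h import *
go(.4346,-.318,.2,72.5);print(robot.read_state()['joint_pos'])"
```

```text
t: 15.5
eef_pos: [0.522, 0.3611, 0.2037]
ee_rot: [[-0.945, 0.327, 0.014], [0.327, 0.945, -0.021], [-0.02, -0.015, -1.0]]
wrist_force: [-0.2, -0.0, 0.3]
grip_width: 0.0005
t 15.5 pos [0.522  0.3611 0.2037] yaw(y axis) 70.89 F [-0.2 -0.   0.3] grip 0.0005
slide mm [-139.5 -670.1   16.7] rotz deg -1.61 tilt [ 0.014 -0.021 -1.   ]
[ 30.09304292  29.62602238  76.35521691  -1.50036609  73.93200507
 -40.38777743]
```

```bash
python3 -m pendant '{"slide":[[0,0,0],[-0.012,-0.056,0],[-0.012,-0.056,0],[-0.012,-0.056,0],[-0.012,-0.056,0],[-0.012,-0.056,0],[-0.012,-0.056,0],[-0.012,-0.056,0],[-0.012,-0.056,0],[-0.012,-0.056,0],[-0.012,-0.056,0],[-0.012,-0.056,0]],"delta_rot":[[-0.9,1.1,-1.5],[0,0,0],[0,0,0],[0,0,0],[0,0,0],[0,0,0],[0,0,0],[0,0,0],[0,0,0],[0,0,0],[0,0,0],[0,0,0]]}';python3 -c "
from h import *
go(.4346,-.318,.066,72.5);print(robot.read_state()['joint_pos'])"
```

```text
t: 17.0
eef_pos: [0.4461, -0.2844, 0.2067]
ee_rot: [[-0.943, 0.332, -0.004], [0.332, 0.943, -0.003], [0.003, -0.004, -1.0]]
wrist_force: [1.0, 0.2, 0.5]
grip_width: 0.0009
t 17.0 pos [ 0.4461 -0.2844  0.2067] yaw(y axis) 70.61 F [1.  0.2 0.5] grip 0.0009
slide mm [ -0.7 -34.9 140.9] rotz deg -1.89 tilt [-0.004 -0.003 -1.   ]
[ -38.80757747   21.09534974   91.03457487   -0.29176481   67.9645577
 -109.30710226]
```

```bash
python3 -m pendant '{"slide":[[-0.001,-0.035,0],[0,0,0.05],[0,0,0.05],[0,0,0.04],[0,0,0]],"delta_rot":[[0,0,-2],[0,0,0],[0,0,0],[0,0,0],[0,0,0]]}';python3 -c "
from h import *
go(.51,-.342,.066,72.5);
snap('side','side16');snap('top','top16');cv2.imwrite('pics/s16.png',np.hstack([cv2.resize(load('side16')['pixels'][220:340,330:450,::-1],None,fx=3.3,fy=3.3),cv2.resize(load('top16')['pixels'][170:290,370:490,::-1],None,fx=3.3,fy=3.3)]))"
```

```text
t: 17.62
eef_pos: [0.4325, -0.3263, 0.0647]
ee_rot: [[-0.949, 0.316, -0.005], [0.316, 0.949, -0.005], [0.003, -0.006, -1.0]]
wrist_force: [-0.4, -0.4, 1.2]
grip_width: 0.0005
t 17.62 pos [ 0.4325 -0.3263  0.0647] yaw(y axis) 71.56 F [-0.4 -0.4  1.2] grip 0.0005
slide mm [-78.5   9.7  -1.6] rotz deg -0.94 tilt [-0.005 -0.005 -1.   ]
```

View pics/s16.png

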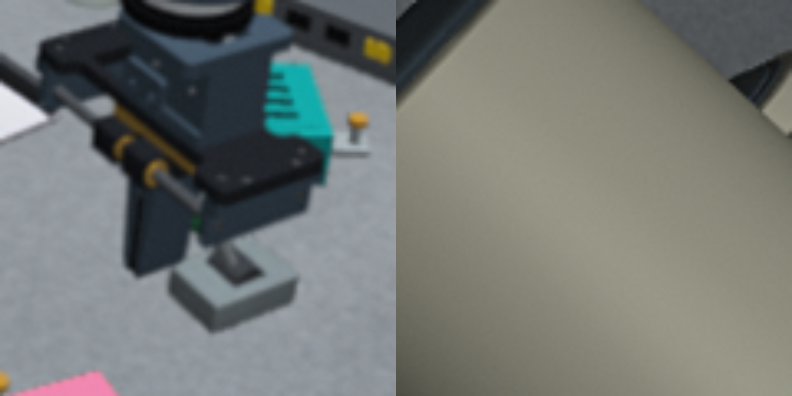

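```bash
python3 -m pendant '{"slide":[[0,0.009,0],[-0.012,0,0],[-0.012,0,0],[-0.012,0,0],[-0.01,0,0],[-0.01,0,0],[-0.01,0,0]],"delta_rot":[[0,0,0],[0,0,-1],[0,0,0],[0,0,0],[0,0,0],[0,0,0],[0,0,0]]}';python3 -c "
from h import *
go(.51,-.342,.066,72.5);
snap('side','side17');cv2.imwrite('pics/s17.png',cv2.resize(load('side17')['pixels'][220:340,330:450,::-1],None,fx=3.3,fy=3.3))"
```

```text
t: 18.6
eef_pos: [0.5063, -0.3409, 0.0723]
ee_rot: [[-0.955, 0.298, 0.003], [0.298, 0.955, -0.012], [-0.007, -0.011, -1.0]]
wrist_force: [-2.2, 0.3, -2.3]
grip_width: 0.0005
t 18.6 pos [ 0.5063 -0.3409  0.0723] yaw(y axis) 72.67 F [-2.2  0.3 -2.3] grip 0.0005
slide mm [-3.8  0.1  6.4] rotz deg 0.17 tilt [ 0.003 -0.012 -1.   ]
```

View pics/s17.png

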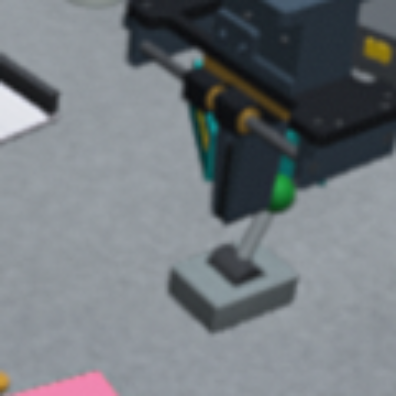

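```bash
python3 -m pendant '{"slide":[[-0.004,0,0.003],[-0.004,0,0.003],[0,0,0]],"delta_rot":[[0,0,0],[0,0,0],[0,0,0]]}';python3 -c "
from h import *
go(.51,-.342,.066,72.5)"
```

```text
t: 19.02
eef_pos: [0.5096, -0.3417, 0.0657]
ee_rot: [[-0.955, 0.297, -0.007], [0.297, 0.955, -0.008], [0.004, -0.009, -1.0]]
wrist_force: [-2.4, -0.8, 1.5]
grip_width: 0.0003
t 19.02 pos [ 0.5096 -0.3417  0.0657] yaw(y axis) 72.7 F [-2.4 -0.8  1.5] grip 0.0003
slide mm [-0.5 -0.2 -0.3] rotz deg 0.2 tilt [-0.007 -0.008 -1.   ]
```

```bash
python3 -m pendant '{"slide":[[-0.004,0,0],[-0.004,0,0],[0,0,0]],"delta_rot":[[0,0,0],[0,0,0],[0,0,0]]}';python3 -c "
from h import *
go(.51,-.342,.066,72.5)
snap('side','side18');cv2.imwrite('pics/s18.png',cv2.resize(load('side18')['pixels'][220:340,330:450,::-1],None,fx=3.3,fy=3.3))"
```

```text
t: 19.4
eef_pos: [0.5094, -0.3416, 0.0648]
ee_rot: [[-0.954, 0.298, -0.021], [0.298, 0.955, -0.001], [0.02, -0.008, -1.0]]
wrist_force: [-1.9, -0.6, 1.9]
grip_width: 0.0007
t 19.4 pos [ 0.5094 -0.3416  0.0648] yaw(y axis) 72.69 F [-1.9 -0.6  1.9] grip 0.0007
slide mm [-0.7 -0.2 -1.2] rotz deg 0.19 tilt [-0.021 -0.001 -1.   ]
```

View pics/s18.png

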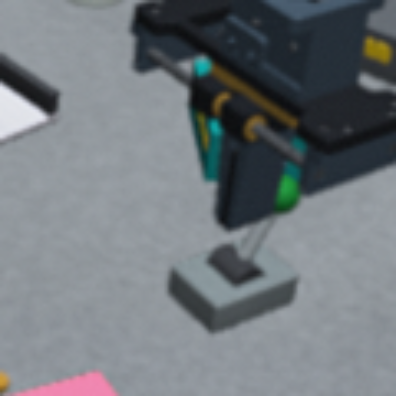

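```bash
python3 -m pendant '{"slide":[[-0.008,0,0],[-0.008,0,0]],"delta_rot":[[0,1.1,0],[0,0,0]]}';python3 -c "
from h import *
go(.51,-.342,.066,72.5)
snap('side','side19');cv2.imwrite('pics/s19.png',cv2.resize(load('side19')['pixels'][220:340,330:450,::-1],None,fx=3.3,fy=3.3))"
```

```text
t: 19.7
eef_pos: [0.5112, -0.3417, 0.064]
ee_rot: [[-0.953, 0.297, -0.066], [0.297, 0.955, 0.015], [0.067, -0.005, -0.998]]
wrist_force: [-60.1, 8.5, 54.7]
grip_width: 0.0005
t 19.7 pos [ 0.5112 -0.3417  0.064 ] yaw(y axis) 72.71 F [-60.1   8.5  54.7] grip 0.0005
slide mm [ 1.2 -0.7 -2. ] rotz deg 0.21 tilt [-0.066  0.015 -0.998]
```

View pics/s19.png

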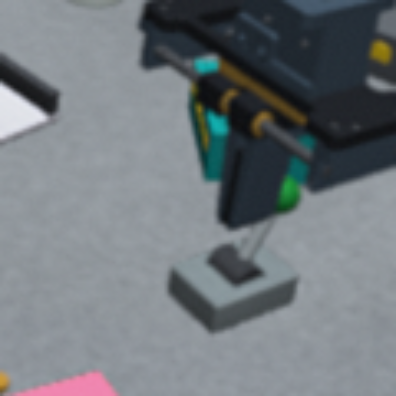

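That is the toggle's stop (the force jumped to about 80 N). Backing off to check.

```bash
python3 -m pendant '{"slide":[[0.01,0,0],[0.03,0,0],[0.03,0,0],[0,0,-0.05],[0,0,-0.06],[0,0.06,0],[0,0.06,0],[0,0.06,0]],"delta_rot":[[0,0,0],[0,0,0],[0,0,0],[0,0,0],[0,0,0],[0,0,0],[0,0,0],[0,0,0]]}';python3 -c "
from h import *
go(.51,-.342,.066,72.5)
snap('side','side20');snap('top','top20')
im=load('top20');sd=load('side20');o=[]
for I in(im,sd):
    h=cv2.cvtColor(I['pixels'],cv2.COLOR_RGB2HSV);b=(405,195,455,250) if I is im else (375,260,430,325)
    g=cv2.inRange(h,(50,120,30),(75,255,255));k=np.zeros_like(g);k[b[1]:b[3],b[0]:b[2]]=1;M=cv2.moments(g*k,True);print(M['m00']);uv=(M['m10']/M['m00'],M['m01']/M['m00']);o.append(ray(I,[uv]))
(o1,d1),(o2,d2)=o;d1=d1[0];d2=d2[0];t=np.linalg.lstsq(np.c_[d1,-d2],o2-o1,rcond=None)[0];P=(o1+d1*t[0]+o2+d2*t[1])/2;print('ball',P)
v=P[:2]-[.51,-.342];print('box x',v@[.954,-.301])"
```

```text
t: 20.75
eef_pos: [0.5053, -0.1498, 0.1812]
ee_rot: [[-0.95, 0.305, -0.062], [0.305, 0.952, 0.015], [0.063, -0.004, -0.998]]
wrist_force: [1.1, -0.4, 0.2]
grip_width: 0.0005
t 20.75 pos [ 0.5053 -0.1498  0.1812] yaw(y axis) 72.25 F [ 1.1 -0.4  0.2] grip 0.0005
slide mm [ -70.3 -181.1  111.7] rotz deg -0.25 tilt [-0.062  0.015 -0.998]
23.0
96.0
ball [ 0.53768091 -0.34944457  0.07576516]
box x 0.02864840304138077
```

View pics/top20.png

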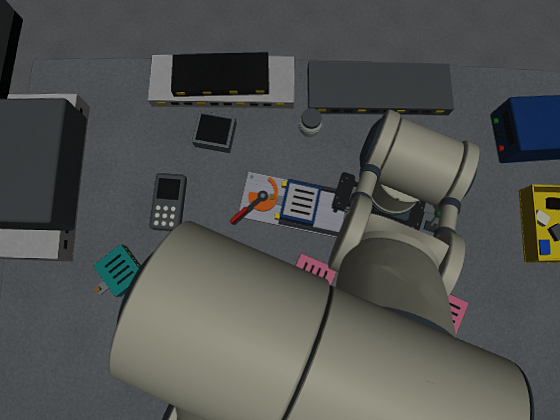

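View pics/side20.png

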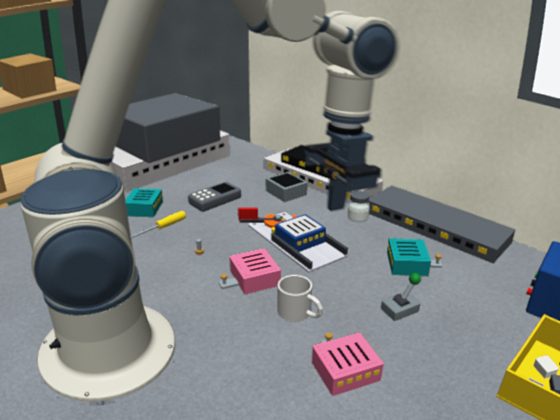

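The side view shows the ball on the far side of its box, about (415,279). It triangulates to 28.6 mm on the +x side, 76 mm high (nominal 29/75). The lever at (255,213) is still locked, the bystanders are where they were, and the gripper touches nothing.

```bash
python3 -c "
from h import *
a=load('side0')['pixels'].astype(int);b=load('side20')['pixels'].astype(int)
d=np.abs(a-b).max(2)>40
for n,(x0,y0,x1,y1) in dict(mug=(272,275,325,322),meter=(185,180,245,210),spare=(190,235,208,258),pink=(220,248,283,293),pink2=(310,332,385,392),turq=(388,236,442,275),screw=(145,208,190,235)).items(): print(n,d[y0:y1,x0:x1].sum())
robot.hand_in()"
```

```text
mug 0
meter 20
spare 0
pink 0
pink2 0
turq 8
screw 126
the job is handed in; nothing more can be done
```

The module is locked in the dock and the power toggle is on; I handed the job in at about 21 s of the 69 s allowed. I swung the lever open to its stop, slid the module onto the plungers, swung the lever back to its locked stop, then flipped the toggle over to its stop.

**Lock:** the lever measured 134° against an expected 133.9°. The stud stood 23 mm from the cam's axis (24 expected). The module's front edge measured 0.4 mm and 3 mm from the stop plane at its two corners. The 3 mm is over the 2 mm limit, but picking those corners by eye is only good to a few millimetres, and the stud distance points to home.

**Toggle:** the ball measured 28.6 mm to the box's +x side and 76 mm high, so it is fully on.

**Forces:** the wrist force peaked at about 80–90 N when pressing the lever and the toggle against their stops, under the 120 N limit.

**Bystanders:** comparing the side view before and after:
- The mug, spare stud and both pink modules showed no change. The one turquoise module I compared changed by only 8 pixels.
- The patches around the meter (20 pixels) and the screwdriver (126 pixels) differ slightly. I put this down to the arm's changed pose and shadow, since both look unmoved and the arm never came near the screwdriver. I did not measure them separately.
- The jar, the other turquoise module and the grey spare module were only checked by eye or not at all. I never positively identified the spare module in the pictures.

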